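Build up two drive shafts on the workshop bench

TASK

Build up the two stub shafts of the belt drive. On the shaft with the blue plate slide the black rubber washer first, then the red belt pulley, then the brass spacer on top; on the shaft with the yellow plate slide the toothed steel gear first, then the new bearing (bright steel with white seals) on top. Every part must sit flat and fully down on the one below, and the old rusty bearing and the two sockets standing among the parts stay where they are.

Things in the scene. Friction and masses are not known exactly. Their poses are not given: they have to be found in the camera images.
- blue_shaft: Shaft with the blue plate: a square blue mounting plate, 80 x 80 mm and 8 mm thick, fixed to the bench, with one bare upright steel shaft 15 mm in diameter at its centre, whose domed top is 66 mm above the bench. Origin: centre of the plate's underside, on the shaft's axis at bench height; z up along the shaft.
- yellow_shaft: Shaft with the yellow plate: a square yellow mounting plate, 80 x 80 mm and 8 mm thick, fixed to the bench, with one bare upright steel shaft 15 mm in diameter at its centre, whose domed top is 66 mm above the bench. Origin: centre of the plate's underside, on the shaft's axis at bench height; z up along the shaft.
- rubber_washer: Thick matt black rubber washer, outer diameter 50 mm, 14 mm high, with a 26 mm hole right through it, lying flat, loose on the bench. Origin: centre of its underside; z up along the hole (round, so its yaw does not matter).
- red_pulley: Red painted V-belt pulley with a groove round its rim, outer diameter 60 mm, 22 mm high, with a 26 mm hole right through it, lying flat, loose on the bench. Origin: centre of its underside; z up along the hole (round, so its yaw does not matter).
- brass_spacer: Golden brass spacer ring, outer diameter 40 mm, 14 mm high, with a 26 mm hole right through it, lying flat, loose on the bench. Origin: centre of its underside; z up along the hole (round, so its yaw does not matter).
- steel_gear: Dark steel gear with 24 teeth, outer diameter 60 mm over the teeth (grips like a round disc), 16 mm high, with a 26 mm hole right through it, lying flat, loose on the bench. Origin: centre of its underside; z up along the hole (round, so its yaw does not matter).
- new_bearing: New ball bearing, bright steel races with a white seal between them, outer diameter 52 mm, 15 mm high, with a 26 mm hole right through it, lying flat, loose on the bench. Origin: centre of its underside; z up along the hole (round, so its yaw does not matter).
- old_bearing: Old worn bearing, rusty dark brown all over, to be left alone: outer diameter 44 mm, 13 mm high, with a 26 mm hole right through it, lying flat, loose on the bench. Origin: centre of its underside; z up along the hole (round, so its yaw does not matter).
- socket_a: Loose steel wrench socket standing upright, 26 mm in diameter, 38 mm high, with a dark band; to be left alone. It stands between the two rows of parts, on the robot's right. Origin: centre of its underside.
- socket_b: A second socket just like socket_a, to be left alone; it stands between the two rows of parts, straight ahead of the robot. Origin: centre of its underside.
There are look-alikes about, which are no part of the job. Leave any green or pink look-alike of the steel_gear alone. Leave any purple look-alike of the rubber_washer alone.

How it is judged (in metres and radians):
At the end, for the whole second after the job is handed in: Upwards on the blue plate's shaft: rubber washer, red pulley, brass spacer; on the yellow's: gear, new bearing. Each within 8 mm of the shaft's axis, underside within 3 mm of fully down (blue 8, 22, 44 mm above the bench; yellow 8, 24 mm), level within 0.08 rad, slower than 0.02 m/s (horizontal distance between each of rubber_washer, red_pulley, brass_spacer and blue_shaft below 0.008 m and z of rubber_washer in the frame of blue_shaft between 0.005 and 0.011 m and angle between the z axis of each of rubber_washer, red_pulley, brass_spacer and the z axis of blue_shaft, either way round below 0.08 rad and linear speed of each of rubber_washer, red_pulley, brass_spacer, steel_gear, new_bearing below 0.02 m/s and z of red_pulley in the frame of blue_shaft between 0.019 and 0.025 m and z of brass_spacer in the frame of blue_shaft between 0.041 and 0.047 m and horizontal distance between each of steel_gear, new_bearing and yellow_shaft below 0.008 m and z of steel_gear in the frame of yellow_shaft between 0.005 and 0.011 m and angle between the z axis of each of steel_gear, new_bearing and the z axis of yellow_shaft, either way round below 0.08 rad and z of new_bearing in the frame of yellow_shaft between 0.021 and 0.027 m); the robot touches nothing.
It fails at once if the old bearing or one of the two sockets is moved by more than 20 mm or knocked over (distance of any of old_bearing, socket_a, socket_b from where it was at the start of the episode above 0.02 m or angle between any of old_bearing, socket_a, socket_b's own z axis and vertical above 0.5 rad).
It also fails if it takes over 136 s, if anything falls off the work surface, if the arm or the gripper's body presses on something with over 40 N, if the wrist force passes 120 N, or if a joint passes its speed limit or range.

ROBOT

A 6-joint arm with a two-finger parallel gripper is mounted at the origin on the work surface. World frame = base frame: x ahead of the robot, y to its left, z up, the work surface at z = 0. Lengths are in mm, angles in rad, forces in N, time in s.
With the tool pointing down it reaches from about 400 to 825 mm from the base axis. Payload 7 kg.
Tool frame: the origin (TCP) lies between the finger pads; the fingertips stand 8 mm ahead of it and the grasp point (between the pads) lies 11 mm behind it (r.tip_reach is the distance from the TCP to the fingertips, in mm); z points along the fingers, y is the line along which they close (so a half turn about z gives the same grasp; the last joint's range is limited). The gripper opens to 85 mm and grips with 20 to 120 N. Pads are 22 mm wide; open, the fingers measure 114 mm over their backs; the gripper's body (76 mm by 85 mm) begins 54 mm behind the grasp point. The pads swing forward as they close: fully open they stand 13 mm farther back than shut.
Start: joints at [-0.868, 0.359, 0.012, 0, -1.224, -0.288], TCP at [272.002, -617.746, 239.302] pointing down, gripper open.
Joint ranges: [-3.07, 3.07], [-1.43, 2.12], [-1.02, 1.25], [-3.03, 1.67], [-3.05, -0], [-3.03, 3.03]. Speed limits (rad/s): [2.39, 2.39, 3.01, 3.14, 3.14, 3.14].

INTERFACE

Orientations are given as [roll, pitch, yaw] about the fixed x, y, z axes, in that order (R = Rz(yaw) Ry(pitch) Rx(roll)).
In Python, from bench import r, cams gives the robot as it stands. The module is installed in compiled form; this text tells all that it offers.
- The arm moves only by the shell command python3 -m inch 'ROWS' [FORCE]. ROWS is rows parted by semicolons, their numbers by spaces, 1 to 5 of them, each of 5 numbers: the opening from 0.0 (shut) to 1.0 (fully open), then dx, dy, dz in mm, then a turn about the tool's z in rad; each row shifts and turns the commanded pose from where the row before left it, along the tool's axes as they then stand; what a row does not reach is not made up. A row lasts 1/10 s, in which the tool goes at most 50 mm and 0.15 rad, less where a joint would pass 70% of its speed; a pose out of reach is approached as far as the arm can. The fingers move at their own pace and stop on an object; FORCE is the grip in N (left out, the last holds). Time passes only in rows, so rows that do not move let the fingers close. It prints the time, the measured TCP pose, the force, the opening and the grip force at its end.
- r.get_state(): the state, without advancing time (a new reading comes with each control period).
- cams.camera(name): name is "scene" or "side" or "wrist"; returns a dict with "img" (420x560x3 uint8, red, green, blue), "K" (3x3 intrinsics, pixels), "view" (4x4, takes a point from world to camera coordinates). Camera axes: x right, y up, looking along -z (the intrinsics and any distortion apply to the point x, -y, -z); pixel columns grow to the right and rows downward; lengths in mm; the calibration is good to about 2 mm. A picture is of the moment at which its call begins. There is no depth.
- r.job_done(): hands the job in; it is judged then, once.
The state is a dict: "clock": time; "qpos": joint angles; "joint_velocities": joint speeds; "tau": joint torques, N m; "position": TCP position; "tcp_rot": TCP orientation; "ft_force": force on the tool from outside, world axes, zero at the start; "torque": the same for the moment, N m; "gripper_width": opening from 0.0 (shut) to 1.0 (fully open); "grasp_force": force on a finger pad.
Only numpy, scipy, OpenCV 4.12 (cv2) and the standard library are available. Lean on these libraries where they do the work, as an engineer would, in place of code of your own. Each camera call takes 0.05 s, during which the arm holds its last target. There are 200 camera calls.

## Working session

There is one attempt and no reset: what is moved stays moved. The work goes in short steps, Python scripts to look and compute and a shell command to move; the robot and the scene stay as the last step left them, time stands still between calls to the robot, and variables do not carry over. Pictures are saved under pics/ and viewed, at most 14 in all, crops included, and the job is handed in when it is done.

```bash
mkdir -p pics; python3 - <<'E'
from bench import r,cams
import cv2,numpy as np
for n in ["scene","side"]:
    c=cams.camera(n); cv2.imwrite(f"pics/{n}0.png",c["img"][:,:,::-1]); print(n,np.round(c["K"],1).tolist(),np.round(c["view"],3).tolist(),[k for k in c])
print(r.get_state())
E
```

```text
scene [[451.4, 0.0, 282.8], [0.0, 451.4, 199.9], [0.0, 0.0, 1.0]] [[-0.29, 0.957, 0.017, 152.271], [-0.787, -0.248, 0.564, 375.342], [0.544, 0.15, 0.826, -1333.342], [0.0, 0.0, 0.0, 1.0]] ['img', 'K', 'view']
side [[493.8, 0.0, 286.8], [0.0, 493.8, 209.8], [0.0, 0.0, 1.0]] [[0.685, -0.728, 0.017, -343.25], [0.488, 0.476, 0.732, -253.987], [-0.541, -0.493, 0.682, -702.683], [0.0, 0.0, 0.0, 1.0]] ['img', 'K', 'view']
{'clock': 0.1, 'qpos': array([-8.67914638e-01,  3.59289914e-01,  1.11681181e-02, -3.15992992e-04,
       -1.22409944e+00, -2.88089907e-01]), 'joint_velocities': array([-0.00191734, -0.00146915,  0.004067  ,  0.0018397 , -0.00026872,
       -0.00093076]), 'tau': array([-2.77671432e-03, -5.84765267e+01,  2.94105953e+01,  6.95463628e+00,
       -3.27143454e-03,  2.52977884e-06]), 'position': array([ 271.8324814 , -617.3934332 ,  238.48009097]), 'tcp_rot': array([ 3.14014206e+00, -1.20054946e-04, -2.72690837e+00]), 'ft_force': array([-0.41240709, -0.0788359 , -0.42398203]), 'torque': array([ 0.0232736 , -0.00376682,  0.01893896]), 'grasp_force': 0.0, 'gripper_width': 0.9993639390180488}
```

View pics/scene0.png

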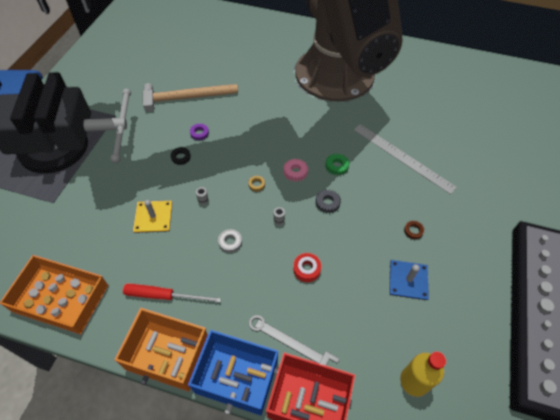

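View pics/side0.png

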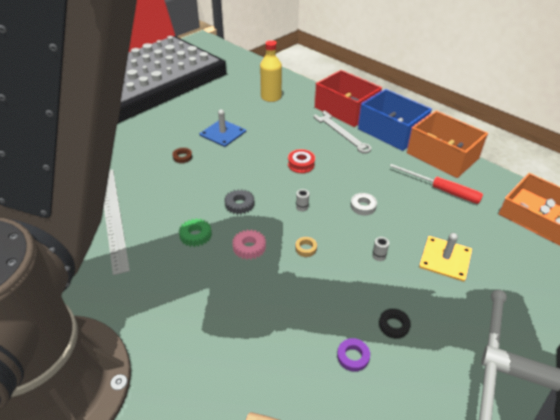

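The scene image shows these parts:

| Part | Scene pixel |
|---|---|
| Black washer | (180,155) |
| Yellow plate | (152,216) |
| Sockets | (202,194), (279,214) |
| Brass spacer | (257,183) |
| New bearing | (230,240) |
| Red pulley | (307,266) |
| Gear | (328,200) |
| Blue plate | (409,280) |
| Old bearing | (414,229) |

The side view shows the same parts. Next I'll localise them by fitting projected outlines to both views.

```bash
cat > loc.py <<'E'
import cv2,numpy as np
from scipy.optimize import least_squares
def proj(c,P):
    P=np.atleast_2d(P); v=c["view"]; q=P@v[:3,:3].T+v[:3,3]; q=q*[1,-1,-1]; p=q@c["K"].T; return p[:,:2]/p[:,2:]
def back(c,uv,z):
    d=np.linalg.inv(c["K"])@[*uv,1]*[1,-1,-1]; R=c["view"][:3,:3];t=c["view"][:3,3]
    d=R.T@d; o=-R.T@t; return o+d*(z-o[2])/d[2]
th=np.linspace(0,2*np.pi,60)
def outline(c,x,y,z,rad,h,sq=False,yaw=0):
    if sq: b=np.array([[1,1],[1,-1],[-1,-1],[-1,1]])*rad; b=b@np.array([[np.cos(yaw),np.sin(yaw)],[-np.sin(yaw),np.cos(yaw)]])
    else: b=np.c_[np.cos(th),np.sin(th)]*rad
    P=np.vstack([np.c_[b+[x,y],np.full(len(b),z+k)] for k in (0,h)])
    return cv2.convexHull(proj(c,P).astype(np.float32))[:,0]
def blob(c,uv,w=24,lim=38):
    """filled blob near seed that differs from the local bench colour"""
    u,v=map(int,uv); im=c["img"].astype(float); y0,x0=max(v-w,0),max(u-w,0); p=im[y0:v+w,x0:u+w]
    edge=np.vstack([p[0],p[-1],p[:,0],p[:,-1]]); bg=np.median(edge,0)
    chroma=lambda a:a/ (a.sum(-1,keepdims=True)+30)
    m=(np.abs(p-bg).sum(-1)>lim).astype(np.uint8)
    cs,_=cv2.findContours(m,cv2.RETR_EXTERNAL,cv2.CHAIN_APPROX_NONE)
    cs=[k for k in cs if cv2.contourArea(k)>40]
    k=min(cs,key=lambda k:-cv2.pointPolygonTest(k,(u-x0,v-y0),True))
    k=k[:,0]+[x0,y0]; return cv2.convexHull(k.astype(np.float32))[:,0]
def cen(h):
    m=cv2.moments(h.reshape(-1,1,2)); return np.array([m["m10"],m["m01"]])/m["m00"]
def fit(c,hull,rad,h,z=0,sq=False,x0=None):
    t=cen(hull); p=back(c,t,z+h/2)[:2]
    s=least_squares(lambda q:cen(outline(c,q[0],q[1],z,rad,h,sq,.0))-t,p); a=cv2.contourArea(hull)/cv2.contourArea(outline(c,*s.x,z,rad,h,sq,0)); return s.x,a
E
cat > l1.py <<'E'
from loc import *
from bench import r,cams
O=dict(washer=(25,14,(180,155),(395,323)),pulley=(30,22,(307,266),(301,160)),brass=(20,14,(257,183),(306,246)),gear=(30,16,(328,200),(239,201)),bearing=(26,15,(230,240),(363,203)),old=(22,13,(414,229),(183,155)),sockA=(13,38,(202,194),(381,246)),sockB=(13,38,(279,214),(303,198)),blue=(40,8,(409,280),(222,132)),yellow=(40,8,(152,216),(446,258)))
tiles=[]
C={n:cams.camera(n) for n in("scene","side")}
for k,(rad,h,a,b) in O.items():
    row=[]
    for n,uv in(("scene",a),("side",b)):
        c=C[n]; hl=blob(c,uv,30 if rad>35 else 24)
        s,ar=fit(c,hl,rad,h,sq=rad==40); row.append((np.round(s,1).tolist(),round(ar,2)))
        im=c["img"][:,:,::-1].copy(); im=cv2.copyMakeBorder(im,40,40,40,40,cv2.BORDER_CONSTANT)
        u,v=uv[0]+40,uv[1]+40; p=cv2.resize(im[v-28:v+28,u-28:u+28],(150,150),interpolation=cv2.INTER_CUBIC)
        sc=150/56; f=lambda q:((q-np.array(uv)+28.5)*sc).astype(np.int32)
        cv2.polylines(p,[f(outline(c,*s,0,rad,h,rad==40,0))],True,(0,255,255),1); cv2.polylines(p,[f(hl)],True,(255,0,255),1)
        cv2.putText(p,k,(2,12),0,.45,(255,255,255),1); tiles.append(p)
    print(k,row)
cv2.imwrite("pics/fit.png",np.vstack([np.hstack(tiles[i:i+5]) for i in(0,5,10,15)]))
E
python3 l1.py
```

```text
washer [([403.1, -316.6], 4.16), ([432.8, -298.4], 1.0)]
pulley [([641.0, 88.1], 1.12), ([639.3, 87.8], 1.08)]
brass [([458.8, -87.4], 1.01), ([458.3, -87.7], 1.0)]
gear [([437.6, 74.5], 2.46), ([442.0, 73.4], 1.89)]
bearing [([627.0, -91.8], 1.09), ([626.1, -93.1], 1.03)]
old [([475.2, 295.0], 1.07), ([472.7, 293.9], 1.09)]
sockA [([543.1, -191.3], 1.19), ([538.8, -193.8], 1.04)]
sockB [([542.7, -4.4], 1.2), ([537.9, -6.3], 1.02)]
blue [([600.3, 301.1], 1.02), ([605.3, 310.3], 1.36)]
yellow [([616.6, -285.5], 1.05), ([621.2, -284.5], 1.17)]
```

View pics/fit.png

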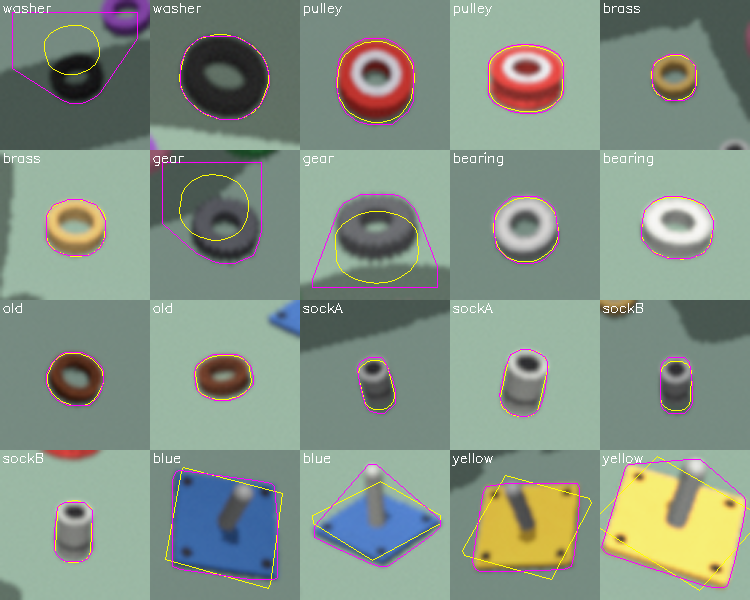

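The overlays show good outline fits (two views agree to 1–2 mm) for everything except the gear and washer, where shadow got in, and the plates, which need yaw. I'll refine those with colour masks.

```bash
cat > l2.py <<'E'
from loc import *
from bench import r,cams
C={n:cams.camera(n) for n in("scene","side")}
def mask(im,k):
    f=im.astype(int); R,G,B=f[...,0],f[...,1],f[...,2]
    if k=="blue": return B-R>50
    if k=="yellow": return R-B>70
    return (G-(R+B)//2<4)&(R<130)
O=dict(washer=(25,14,(180,155),(395,323)),gear=(30,16,(328,200),(239,201)),blue=(40,8,(409,280),(222,132)),yellow=(40,8,(152,216),(446,258)))
tiles=[]
for k,(rad,h,a,b) in O.items():
    for n,uv in(("scene",a),("side",b)):
        c=C[n]; u,v=uv; w=34 if rad==40 else 22
        m=np.zeros(c["img"].shape[:2],np.uint8); m[v-w:v+w,u-w:u+w]=mask(c["img"],k)[v-w:v+w,u-w:u+w]
        cs,_=cv2.findContours(m,0,cv2.CHAIN_APPROX_NONE); hl=cv2.convexHull(max(cs,key=cv2.contourArea))[:,0].astype(np.float32)
        p=back(c,cen(hl),h/2)[:2]; sq=rad==40
        f=lambda q:[cv2.pointPolygonTest(outline(c,q[0],q[1],0,rad,h,sq,q[2] if sq else 0).reshape(-1,1,2),(float(a),float(b)),True) for a,b in hl]
        best=min((least_squares(f,[*p,y0],diff_step=1e-3,x_scale=[1,1,.02],loss="soft_l1") for y0 in((.2,.6,1.0,1.4) if sq else (0,))),key=lambda s:s.cost)
        print(k,n,np.round(best.x,2),round(best.cost,1))
        im=c["img"][:,:,::-1].copy(); im=cv2.copyMakeBorder(im,40,40,40,40,cv2.BORDER_CONSTANT)
        p=cv2.resize(im[v+6:v+74,u+6:u+74],(200,200),interpolation=cv2.INTER_CUBIC); g=lambda q:((q-np.array(uv)+34.5)*200/68).astype(np.int32)
        cv2.polylines(p,[g(outline(c,*best.x[:2],0,rad,h,sq,best.x[2]))],True,(0,0,255),1)
        if sq: cv2.polylines(p,[g(outline(c,*best.x[:2],8,7.5,52))],True,(0,255,0),1)
        tiles.append(p)
cv2.imwrite("pics/fit2.png",np.vstack([np.hstack(tiles[i:i+4]) for i in(0,4)]))
E
python3 l2.py
```

```text
washer scene [ 436.61 -294.94    0.  ] 10.3
washer side [ 433.79 -296.84    0.  ] 16.7
gear scene [458.36  88.87   0.  ] 10.7
gear side [457.44  93.08   0.  ] 20.4
blue scene [5.9789e+02 3.0163e+02 2.1000e-01] 2.8
blue side [601.14 303.96   1.65] 4.2
yellow scene [ 614.98 -285.48    1.87] 2.0
yellow side [ 6.1767e+02 -2.8444e+02  3.5000e-01] 1.1
```

View pics/fit2.png

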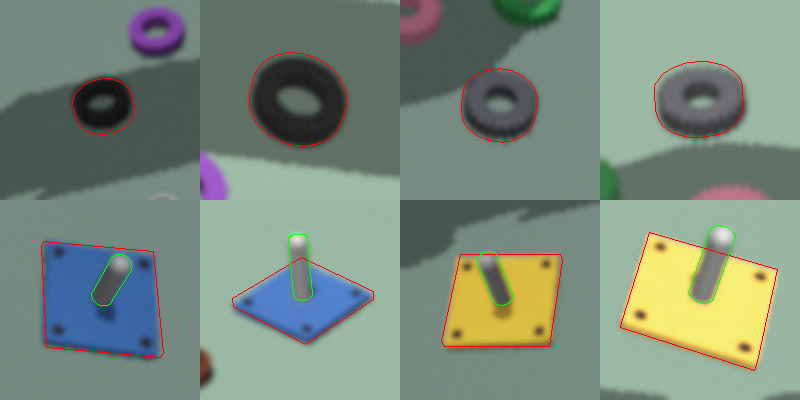

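Both fits now sit well on the parts, and the projected shafts match. Next I'll check clearance to the look-alikes and write a helper that works out tool-axis moves.

```bash
cat > plan.py <<'E'
import sys,numpy as np
from scipy.spatial.transform import Rotation as R
from bench import r
s=r.get_state(); M=R.from_euler("xyz",s["tcp_rot"])
t=dict(washer=(435,-296),pulley=(640,88),brass=(458.5,-87.5),gear=(459,90),bearing=(626.5,-92.5),blue=(599.5,303),yellow=(616,-285))
p=s["position"]
for a in sys.argv[1:]:
    n,z=a.split(":"); xy=t[n] if n in t else eval(n); q=np.array([*xy,float(z)])
    print(a,np.round(M.inv().apply(q-p),1)); p=q
print("now",np.round(s["position"],1),"F",np.round(s["ft_force"],1),"w",round(s["gripper_width"],3),"grip",s["grasp_force"],"t",s["clock"],"yaw",round(s["tcp_rot"][2],3))
E
python3 - <<'E'
from loc import *
from bench import r,cams
print(r.tip_reach)
c=cams.camera("scene")
for n,uv in dict(pink=(296,169),green=(337,164),purple=(200,131)).items(): print(n,np.round(back(c,uv,8)[:2]))
E
python3 plan.py washer:120
```

```text
8.0
pink [388.  -8.]
green [341.  86.]
purple [ 342. -283.]
washer:120 [-278.9  228.6  119.1]
now [ 272.  -617.7  239.1] F [-0.4  1.1  0.3] w 1.0 grip 0.0 t 0.35 yaw -2.727
```

```bash
python3 -m inch '1 -28 23 8 0;1 -28 23 8 0;1 -28 23 8 0;1 -28 23 8 0;1 -28 23 8 0' 40;python3 -m inch '1 -28 23 15 0;1 -28 23 15 0;1 -28 23 15 0;1 -28 23 15 0;1 -28 23 15 0'; python3 plan.py washer:60 washer:13
```

```text
clock: 0.85
position: [354.2, -454.8, 199.1]
tcp_rot: [-3.141, 0.0, -2.727]
ft_force: [0.8, 0.4, -0.1]
gripper_width: 0.997
grasp_force: 0.0
clock: 1.35
position: [436.2, -293.1, 124.1]
tcp_rot: [-3.141, 0.001, -2.727]
ft_force: [0.9, -0.1, 0.1]
gripper_width: 1.001
grasp_force: 0.0
washer:60 [ 2.3 -2.2 64.1]
washer:13 [ 0.  0. 47.]
now [ 436.2 -293.1  124.1] F [ 0.9 -0.1  0.1] w 1.001 grip 0.0 t 1.35 yaw -2.727
```

```bash
python3 -m inch '.85 2 -2 25 0;.85 0 0 25 0;.85 0 0 25 0;.85 0 0 20 0;.85 0 0 12 0';python3 -m inch '.85 0 0 4 0;0.3 0 0 0 0;0.3 0 0 0 0;0.3 0 0 0 0;0.3 0 0 0 0' 40;python3 -m inch '0.3 0 0 0 0;0.3 0 0 0 0;0.3 0 0 0 0;0.3 0 0 0 0'; python3 plan.py washer:13; python3 - <<'E'
from bench import cams
import cv2,numpy as np
a=cams.camera("wrist")["img"];b=cams.camera("side")["img"][230:420,300:500]
b=cv2.resize(b,None,fx=1.2,fy=1.2)
o=np.zeros((420,800,3),np.uint8);o[:,:560]=a;o[:228,560:]=b
cv2.imwrite("pics/g1.png",o[:,:,::-1])
E
```

```text
clock: 1.85
position: [433.9, -296.8, 15.9]
tcp_rot: [3.141, -0.001, -2.727]
ft_force: [-0.8, 0.1, -0.0]
gripper_width: 0.849
grasp_force: 0.0
clock: 2.35
position: [435.1, -297.3, 14.5]
tcp_rot: [-3.14, 0.001, -2.727]
ft_force: [-1.6, 1.8, 6.3]
gripper_width: 0.552
grasp_force: 41.2
clock: 2.75
position: [435.1, -297.3, 14.5]
tcp_rot: [-3.14, 0.001, -2.727]
ft_force: [-2.1, 1.6, 7.5]
gripper_width: 0.551
grasp_force: 41.2
washer:13 [-0.5  1.2  1.5]
now [ 435.1 -297.3   14.5] F [-2.1  1.6  7.5] w 0.551 grip 41.17467284202576 t 2.75 yaw -2.727
```

View pics/g1.png

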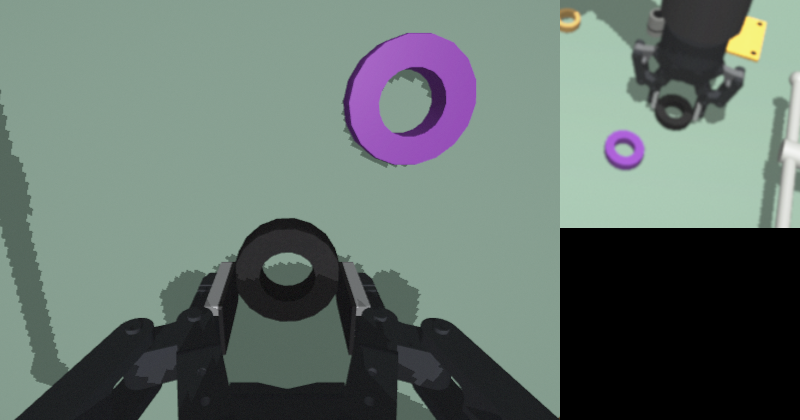

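The washer is gripped squarely between the pads, with its hole at wrist pixel (287,270). A 7 N upward force shows the tips at bench level. The tips therefore reach about 14 mm at this opening, so I'll grasp higher next time. I'll lift, then measure the in-hand offset.

```bash
python3 -m inch '.3 0 0 -20 0;.3 0 0 -30 0;.3 0 0 -30 0;.3 0 0 -25 0;.3 0 0 0 0'; cat > hand.py <<'E'
import sys
from loc import *
from bench import r,cams
from scipy.spatial.transform import Rotation as R
# hole centre of the held part in the tool frame; argv: tool z of the part's top
s=r.get_state(); c=cams.camera("wrist"); M=R.from_euler("xyz",s["tcp_rot"])
for a in sys.argv[1:]:
    u,v,d=map(float,a.split(",")); p=back(c,(u,v),s["position"][2]-d); print(np.round(M.inv().apply(p-s["position"]),1))
cv2.imwrite("pics/w.png",c["img"][150:380,150:430,::-1])
E
python3 hand.py 287,265,0; python3 plan.py blue:115
```

```text
clock: 3.35
position: [437.0, -297.9, 122.6]
tcp_rot: [-3.136, 0.006, -2.726]
ft_force: [0.4, -0.2, -0.7]
gripper_width: 0.547
grasp_force: 41.3
[10.1  0.9 -0.1]
blue:115 [-391.7  483.6    5.7]
now [ 435.9 -297.4  120.7] F [-0.2  0.2 -1.3] w 0.548 grip 41.31524233147502 t 3.4 yaw -2.727
```

View pics/w.png

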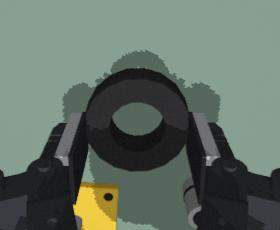

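```bash
python3 - <<'E'
from loc import *
from bench import r,cams
from scipy.spatial.transform import Rotation as R
s=r.get_state(); c=cams.camera("wrist"); M=R.from_euler("xyz",s["tcp_rot"])
W=lambda q:M.apply(q)+s["position"]
v=c["view"]; print("cam in tool",np.round(M.inv().apply(-v[:3,:3].T@v[:3,3]-s["position"])), "look",np.round(M.inv().apply(-v[2,:3]),2))
im=c["img"][:,:,::-1].copy()
for x,col in((0,(0,255,0)),(10,(0,0,255))):
  for z in(0,14):
    for rad in(13,25):
        P=W(np.c_[x+rad*np.cos(th),rad*np.sin(th),0*th+z]); cv2.polylines(im,[proj(c,P).astype(int).reshape(-1,1,2)],True,col,1)
for y in(-25,25): cv2.polylines(im,[proj(c,W(np.array([[-11,y,14],[11,y,14],[11,y,-8],[-11,y,-8]]))).astype(int).reshape(-1,1,2)],True,(255,255,0),1)
cv2.imwrite("pics/w2.png",cv2.resize(im[180:380,150:430],None,fx=2.5,fy=2.5))
for n in("scene","side"):
    c=cams.camera(n); u,v=proj(c,W([[0,0,0]]))[0].astype(int); print(n,u,v)
E
```

```text
cam in tool [  84.    1. -135.] look [-0.33 -0.    0.95]
scene 171 124
side 407 275
```

View pics/w2.png

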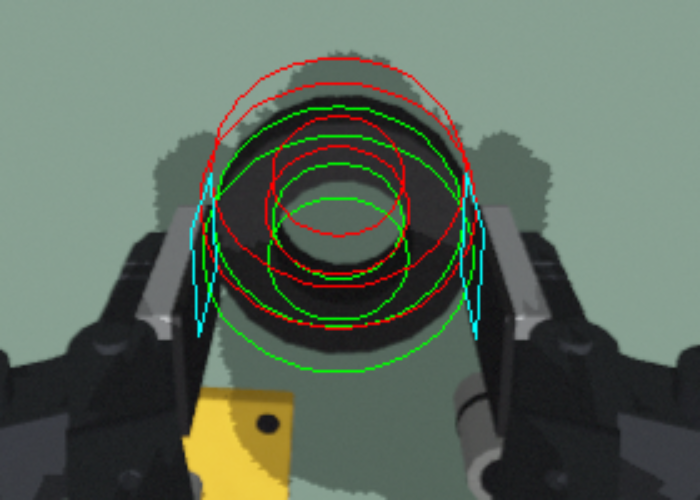

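The overlay shows the washer about 2–3 mm forward (tool +x) of the tool axis. I'll carry it to the blue shaft with that correction.

```bash
for i in 1 2 3; do :; done; python3 -m inch '.3 -26 32 0 0;.3 -26 32 0 0;.3 -26 32 0 0;.3 -26 32 0 0;.3 -26 32 0 0';python3 -m inch '.3 -26 32 0 0;.3 -26 32 0 0;.3 -26 32 0 0;.3 -26 32 0 0;.3 -26 32 0 0';python3 -m inch '.3 -26 32 0 0;.3 -26 32 0 0;.3 -26 32 0 0;.3 -26 32 0 0;.3 -20 25 0 0'; python3 -m inch '.3 0 0 0 0;.3 0 0 0 0'; python3 plan.py blue:100
```

```text
clock: 4.05
position: [488.6, -96.7, 117.3]
tcp_rot: [3.141, -0.002, -2.727]
ft_force: [0.8, -0.7, 0.3]
gripper_width: 0.552
grasp_force: 41.3
clock: 4.55
position: [543.2, 102.1, 117.2]
tcp_rot: [-3.141, -0.002, -2.727]
ft_force: [1.0, 0.2, -0.4]
gripper_width: 0.55
grasp_force: 41.3
clock: 5.05
position: [595.3, 292.6, 116.6]
tcp_rot: [-3.141, -0.002, -2.726]
ft_force: [-0.2, -0.5, -0.1]
gripper_width: 0.549
grasp_force: 41.3
clock: 5.25
position: [594.6, 290.8, 116.3]
tcp_rot: [-3.141, -0.003, -2.726]
ft_force: [-0.2, -0.5, -0.1]
gripper_width: 0.551
grasp_force: 41.3
blue:100 [-9.5  9.2 16.3]
now [594.6 290.8 116.3] F [-0.2 -0.5 -0.1] w 0.551 grip 41.3440927863121 t 5.25 yaw -2.726
```

```bash
python3 -m inch '.3 -6 5 4 0;.3 -6 4 4 0;.3 0 0 8 0;.3 0 0 0 0';python3 -m inch '.3 0 0 8 0;.3 0 0 8 0;.3 0 0 5 0;.3 0 0 5 0;.3 0 0 0 0'; python3 plan.py blue:70
```

```text
clock: 5.65
position: [602.0, 302.8, 100.6]
tcp_rot: [-3.141, -0.002, -2.728]
ft_force: [-0.2, -0.4, -1.0]
gripper_width: 0.551
grasp_force: 41.3
clock: 6.15
position: [602.3, 303.3, 75.3]
tcp_rot: [-3.141, -0.001, -2.727]
ft_force: [0.4, 0.5, -0.7]
gripper_width: 0.549
grasp_force: 41.3
blue:70 [2.7 0.8 5.3]
now [602.3 303.3  75.3] F [ 0.4  0.5 -0.7] w 0.549 grip 41.34644782170653 t 6.15 yaw -2.727
```

```bash
python3 -m inch '.3 0 0 10 0;.3 0 0 10 0;.3 0 0 10 0;.3 0 0 10 0;.3 0 0 6 0';python3 -m inch '.3 0 0 4 0;.3 0 0 2 0;.3 0 0 0 0'; python3 hand.py; python3 plan.py blue:22
```

```text
clock: 6.65
position: [602.2, 303.3, 28.7]
tcp_rot: [-3.141, -0.002, -2.727]
ft_force: [0.0, 0.5, -1.2]
gripper_width: 0.553
grasp_force: 41.3
clock: 6.95
position: [602.7, 303.7, 24.1]
tcp_rot: [-3.142, -0.0, -2.727]
ft_force: [-0.2, 0.1, -0.3]
gripper_width: 0.553
grasp_force: 41.3
blue:22 [3.3 0.7 2.4]
now [602.8 303.7  24.4] F [ 0.4  0.3 -0.3] w 0.551 grip 41.34526379406452 t 7.0 yaw -2.727
```

View pics/w.png

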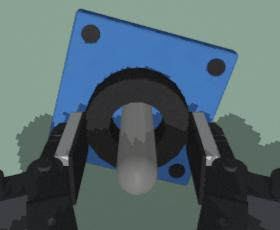

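The shaft sits inside the washer's hole. Next I'll release, retreat, and check how the wrist calibration predicts the shaft.

```bash
python3 - <<'E'
from loc import *
from bench import cams
c=cams.camera("wrist"); o=outline(c,599.5,303,8,7.5,55); print("shaft pred cols",o[:,0].min()-150,o[:,0].max()-150,"rows",o[:,1].min()-150,o[:,1].max()-150)
o=outline(c,597,302,8,7.5,55); print("shift x-2.5,y-1: ",o[:,0].min()-150,o[:,0].max()-150,"rows",o[:,1].min()-150,o[:,1].max()-150)
im=c["img"].astype(int)[150:380,150:430]; b=im.max(-1)
print(b[60:130:3,137].tolist()); print(b[165:205:2,137].tolist())
E
python3 -m inch '.3 0 0 1 0;.75 0 0 0 0;.75 0 0 0 0;.75 0 0 0 0';python3 -m inch '.75 0 0 -15 0;.75 0 0 -30 0;.75 0 0 -40 0;.75 0 0 -30 0;.75 0 0 0 0';  python3 plan.py pulley:115
```

```text
shaft pred cols 114.93265 157.64682 rows 97.28287 202.7002
shift x-2.5,y-1:  115.03174 158.06964 rows 92.37894 196.63382
[184, 183, 121, 26, 25, 25, 34, 49, 47, 51, 47, 52, 49, 49, 74, 107, 105, 106, 106, 105, 107, 105, 106, 106]
[112, 115, 119, 129, 132, 137, 137, 137, 136, 133, 131, 130, 128, 124, 116, 105, 105, 106, 104, 105]
clock: 7.45
position: [602.8, 303.8, 23.5]
tcp_rot: [3.141, 0.0, -2.727]
ft_force: [0.3, -0.3, 0.7]
gripper_width: 0.748
grasp_force: 0.0
clock: 7.95
position: [605.3, 305.3, 145.3]
tcp_rot: [3.14, 0.01, -2.726]
ft_force: [-0.9, 0.5, -0.4]
gripper_width: 0.748
grasp_force: 0.0
pulley:115 [  56.3 -212.9   29.4]
now [605.3 305.3 145.3] F [-0.9  0.5 -0.4] w 0.748 grip 0.0 t 7.95 yaw -2.726
```

```bash
python3 -m inch '.95 11 -42 4 0;.95 11 -42 5 0;.95 11 -42 5 0;.95 11 -42 5 0;.95 11 -42 5 0';python3 -m inch '.95 0 0 15 0;.95 0 0 0 0'; python3 plan.py pulley:60 pulley:17
```

```text
clock: 8.45
position: [637.2, 87.8, 115.2]
tcp_rot: [-3.142, 0.001, -2.726]
ft_force: [0.1, 0.0, -0.2]
gripper_width: 0.95
grasp_force: 0.0
clock: 8.65
position: [636.1, 87.5, 98.3]
tcp_rot: [3.141, -0.002, -2.73]
ft_force: [-0.2, 0.3, -1.1]
gripper_width: 0.953
grasp_force: 0.0
pulley:60 [-3.9 -1.1 38.3]
pulley:17 [-0.1 -0.  43. ]
now [636.1  87.5  98.3] F [-0.2  0.3 -1.1] w 0.953 grip 0.0 t 8.65 yaw -2.73
```

```bash
python3 -m inch '.95 -4 -1 20 0;.95 0 0 20 0;.95 0 0 20 0;.95 0 0 14 0;.95 0 0 6 0';python3 -m inch '.4 0 0 0 0;.4 0 0 0 0;.4 0 0 0 0;.4 0 0 0 0;.4 0 0 0 0' 50;python3 -m inch '.4 0 0 -20 0;.4 0 0 -30 0;.4 0 0 -30 0;.4 0 0 -30 0;.4 0 0 0 0';python3 hand.py; python3 plan.py blue:130
```

```text
clock: 9.15
position: [640.6, 90.6, 18.5]
tcp_rot: [3.142, -0.001, -2.726]
ft_force: [0.2, 0.8, 0.3]
gripper_width: 0.95
grasp_force: 0.0
clock: 9.65
position: [641.9, 90.4, 20.6]
tcp_rot: [-3.141, 0.002, -2.726]
ft_force: [-1.9, 0.9, 6.0]
gripper_width: 0.661
grasp_force: 53.9
clock: 10.15
position: [643.5, 90.7, 134.3]
tcp_rot: [-3.141, 0.007, -2.726]
ft_force: [0.4, 0.9, -0.9]
gripper_width: 0.662
grasp_force: 53.6
blue:130 [-46.6 211.7   2. ]
now [642.2  90.4 131.8] F [-0.7 -0.5 -1.5] w 0.657 grip 53.63371451385319 t 10.2 yaw -2.727
```

View pics/w.png

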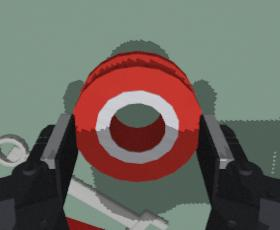

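Red pulley is held, with its top face centred at crop (137,128), i.e. pixel (287,278).

```bash
python3 hand.py 287,278,-1.4 287,276,-1.4; python3 -m inch '.4 -9 43 0 0;.4 -9 43 0 0;.4 -9 43 0 0;.4 -9 43 0 0;.4 -9 37 0 0'; python3 -m inch '.4 0 0 0 0;.4 0 0 0 0'; python3 plan.py blue:100
```

```text
[ 4.1  0.8 -1.4]
[ 5.1  0.8 -1.4]
clock: 10.75
position: [596.4, 300.8, 127.4]
tcp_rot: [-3.141, -0.003, -2.727]
ft_force: [0.6, 0.6, -1.3]
gripper_width: 0.658
grasp_force: 53.7
clock: 10.95
position: [596.8, 299.9, 127.3]
tcp_rot: [-3.141, -0.003, -2.725]
ft_force: [-0.1, -0.2, -1.9]
gripper_width: 0.657
grasp_force: 53.7
blue:100 [-3.9  1.8 27.3]
now [596.8 299.9 127.3] F [-0.1 -0.2 -1.9] w 0.657 grip 53.725274819880724 t 10.95 yaw -2.725
```

```bash
python3 -m inch '.4 -3 1 9 0;.4 -3 1 9 0;.4 0 0 9 0;.4 0 0 0 0';python3 -m inch '.4 0 0 8 0;.4 0 0 5 0;.4 0 0 4 0;.4 0 0 4 0;.4 0 0 0 0';python3 -m inch '.4 0 0 4 0;.4 0 0 4 0;.4 0 0 4 0;.4 0 0 0 0'; python3 plan.py blue:43
```

```text
clock: 11.35
position: [602.0, 302.2, 99.8]
tcp_rot: [-3.141, -0.004, -2.728]
ft_force: [-0.1, 0.1, -1.3]
gripper_width: 0.661
grasp_force: 53.7
clock: 11.85
position: [602.4, 303.5, 80.7]
tcp_rot: [-3.141, -0.001, -2.727]
ft_force: [0.9, 0.1, -1.8]
gripper_width: 0.66
grasp_force: 53.7
clock: 12.25
position: [602.3, 303.4, 68.5]
tcp_rot: [-3.141, -0.001, -2.727]
ft_force: [-0.5, 0.7, -1.2]
gripper_width: 0.657
grasp_force: 53.7
blue:43 [ 2.7  0.8 25.5]
now [602.3 303.4  68.5] F [-0.5  0.7 -1.2] w 0.657 grip 53.739821976050735 t 12.25 yaw -2.727
```

```bash
python3 -m inch '.4 0 0 8 0;.4 0 0 8 0;.4 0 0 5 0;.4 0 0 2 0;.4 0 0 0 0';python3 -m inch '.4 0 0 1.5 0;.4 0 0 1.5 0;.4 0 0 0 0'; python3 plan.py blue:43
```

```text
clock: 12.75
position: [602.5, 303.5, 45.7]
tcp_rot: [-3.141, -0.001, -2.727]
ft_force: [0.2, 0.6, -2.5]
gripper_width: 0.658
grasp_force: 53.7
clock: 13.05
position: [602.6, 303.6, 43.2]
tcp_rot: [3.142, -0.0, -2.727]
ft_force: [0.0, 0.3, -2.1]
gripper_width: 0.655
grasp_force: 53.7
blue:43 [3.1 0.7 0.2]
now [602.6 303.6  43.2] F [ 0.   0.3 -2.1] w 0.655 grip 53.746111979708076 t 13.05 yaw -2.727
```

```bash
python3 -m inch '.4 0 0 1 0;.4 0 0 1 0;.4 0 0 0 0'; python3 -m inch '.95 0 0 0 0;.95 0 0 0 0;.95 0 0 0 0;.95 0 0 0 0'; python3 -m inch '.95 0 0 -20 0;.95 0 0 -30 0;.95 0 0 -30 0;.95 0 0 -10 0;.95 0 0 0 0'; python3 hand.py; python3 plan.py brass:110
```

```text
clock: 13.35
position: [602.9, 303.8, 42.6]
tcp_rot: [-3.142, 0.001, -2.726]
ft_force: [-3.0, -1.0, 6.4]
gripper_width: 0.662
grasp_force: 54.6
clock: 13.75
position: [602.7, 303.6, 41.2]
tcp_rot: [-3.142, -0.0, -2.727]
ft_force: [-0.3, -0.1, 0.4]
gripper_width: 0.95
grasp_force: 0.0
clock: 14.25
position: [603.5, 304.3, 133.3]
tcp_rot: [3.141, 0.003, -2.727]
ft_force: [0.0, 0.1, -0.6]
gripper_width: 0.95
grasp_force: 0.0
brass:110 [ 289.7 -300.1   21.1]
now [602.7 303.8 131.5] F [ 0.3  0.8 -1.3] w 0.953 grip 0.0 t 14.3 yaw -2.727
```

View pics/w.png

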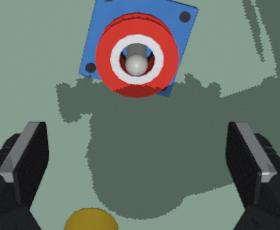

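The pulley is down on the washer: contact was at the expected height, and the shaft stands in its hole. The brass spacer is next.

```bash
python3 -m inch '.7 32 -33 0 0;.7 32 -33 0 0;.7 32 -33 0 0;.7 32 -33 0 0;.7 32 -33 0 0';python3 -m inch '.7 32 -33 5 0;.7 32 -33 5 0;.7 32 -33 5 0;.7 32 -33 5 0;.7 0 0 0 0'; python3 plan.py brass:60 brass:18
```

```text
clock: 14.8
position: [520.9, 86.2, 129.6]
tcp_rot: [-3.142, -0.003, -2.727]
ft_force: [1.8, 0.4, 0.8]
gripper_width: 0.699
grasp_force: 0.0
clock: 15.3
position: [454.5, -87.9, 109.0]
tcp_rot: [3.14, -0.005, -2.732]
ft_force: [-0.2, 1.1, 0.2]
gripper_width: 0.698
grasp_force: 0.0
brass:60 [-4.1 -1.3 49. ]
brass:18 [-0.2 -0.1 42. ]
now [454.5 -87.9 109. ] F [-0.2  1.1  0.2] w 0.698 grip 0.0 t 15.3 yaw -2.732
```

```bash
python3 -m inch '.7 -2 -1 20 0;.7 0 0 20 0;.7 0 0 20 0;.7 0 0 20 0;.7 0 0 10 0';python3 -m inch '.2 0 0 0 0;.2 0 0 0 0;.2 0 0 0 0;.2 0 0 0 0;.2 0 0 0 0' 40;python3 -m inch '.2 0 0 -20 0;.2 0 0 -30 0;.2 0 0 -30 0;.2 0 0 -30 0;.2 0 0 0 0';python3 hand.py; python3 plan.py blue:130
```

```text
clock: 15.8
position: [459.3, -84.5, 18.9]
tcp_rot: [3.141, -0.004, -2.727]
ft_force: [-0.4, 0.7, 0.3]
gripper_width: 0.701
grasp_force: 0.0
clock: 16.3
position: [462.0, -84.1, 22.3]
tcp_rot: [-3.141, 0.002, -2.727]
ft_force: [-0.4, 0.9, 6.8]
gripper_width: 0.201
grasp_force: 3.2
clock: 16.8
position: [463.4, -84.0, 135.4]
tcp_rot: [-3.14, 0.007, -2.726]
ft_force: [0.8, 0.9, -0.2]
gripper_width: 0.199
grasp_force: 0.0
blue:130 [-281.6  298.9    4.5]
now [462.2 -84.  133.5] F [-0.2 -0.4 -0.2] w 0.196 grip 0.0 t 16.85 yaw -2.727
```

View pics/w.png

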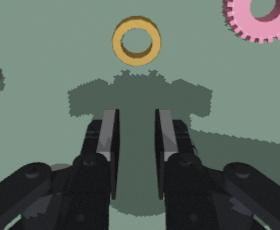

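The grasp missed: the fingers shut to 0.2, and the ring squirted forward to crop (136,41), lying flat. My reading had been taken while the arm was still settling. I'll re-measure with the fixed cameras.

```bash
python3 -m inch '.7 0 0 0 0;.7 0 0 0 0;.7 0 0 0 0'; python3 - <<'E'
from loc import *
from bench import cams
w=cams.camera("wrist"); p=back(w,(286.5,191),14); print("wrist",p)
for n in("scene","side"):
    c=cams.camera(n); uv=proj(c,[*p[:2],7])[0]; m=cv2.inRange(cv2.cvtColor(c["img"],cv2.COLOR_RGB2HSV),(14,90,60),(30,255,255))
    k=np.zeros_like(m); cv2.circle(k,(int(uv[0]),int(uv[1])),26,255,-1); m&=k; pts=cv2.findNonZero(m)
    if pts is not None:
        h=cv2.convexHull(pts)[:,0].astype(np.float32); print(n,fit(c,h,20,14))
E
python3 plan.py brass:100
```

```text
clock: 17.15
position: [460.4, -84.4, 130.4]
tcp_rot: [3.141, -0.002, -2.727]
ft_force: [0.4, -0.1, 0.7]
gripper_width: 0.694
grasp_force: 0.0
wrist [450.07846405 -88.61866885  14.        ]
scene (array([457.22867062, -87.47378763]), 0.7637532253046058)
side (array([459.27363848, -87.03422687]), 0.7981355055192921)
brass:100 [ 3.3 -2.  30.7]
now [460.7 -84.4 130.7] F [ 0.8  0.8 -0.6] w 0.703 grip 0.0 t 17.3 yaw -2.727
```

The ring hardly moved: the fixed cameras still put it at (458,-87). The fingertips passed over its top, so tip reach is under 8 mm when the gripper is open. I'll retry 9 mm lower and check the pose before closing.

```bash
python3 -m inch '.7 3 -2 30 0;.7 0 0 30 0;.7 0 0 30 0;.7 0 0 20 0;.7 0 0 0 0';python3 -m inch '.7 0 0 7 0;.7 0 0 0 0;.7 0 0 0 0'; python3 plan.py brass:9
```

```text
clock: 17.8
position: [457.0, -87.8, 18.8]
tcp_rot: [3.14, -0.006, -2.727]
ft_force: [-0.1, 0.2, 0.2]
gripper_width: 0.701
grasp_force: 0.0
clock: 18.1
position: [459.7, -87.3, 15.0]
tcp_rot: [-3.141, 0.001, -2.727]
ft_force: [0.4, -0.9, -0.1]
gripper_width: 0.703
grasp_force: 0.0
brass:9 [1.2 0.3 6. ]
now [459.7 -87.3  15. ] F [ 0.4 -0.9 -0.1] w 0.703 grip 0.0 t 18.1 yaw -2.727
```

```bash
python3 -m inch '.7 1 0 4 0;.7 0 0 1 0;.7 0 0 0 0'; python3 -m inch '.35 0 0 0 0;.35 0 0 0 0;.35 0 0 0 0;.35 0 0 0 0;.35 0 0 0 0' 40; python3 plan.py brass:9
```

```text
clock: 18.4
position: [458.2, -87.8, 9.4]
tcp_rot: [-3.142, 0.0, -2.727]
ft_force: [0.0, -0.2, -0.7]
gripper_width: 0.696
grasp_force: 0.0
clock: 18.9
position: [458.3, -87.8, 9.8]
tcp_rot: [-3.141, 0.0, -2.727]
ft_force: [-2.1, 0.8, 7.1]
gripper_width: 0.449
grasp_force: 39.3
brass:9 [-0.3  0.2  0.8]
now [458.3 -87.8   9.8] F [-2.1  0.8  7.1] w 0.449 grip 39.28150090388954 t 18.9 yaw -2.727
```

```bash
python3 -m inch '.35 0 0 -20 0;.35 0 0 -30 0;.35 0 0 -40 0;.35 0 0 -35 0;.35 0 0 0 0';python3 -m inch '.35 -31 33 0 0;.35 -31 33 0 0;.35 -31 33 0 0;.35 -31 33 0 0;.35 -31 33 0 0';python3 -m inch '.35 -31 33 0 0;.35 -31 33 0 0;.35 -31 33 0 0;.35 -31 33 0 0;.35 0 0 0 0';python3 -m inch '.35 0 0 0 0;.35 0 0 0 0;.35 0 0 0 0'; python3 plan.py '(601,303.5):100'; python3 hand.py
```

```text
clock: 19.4
position: [461.1, -87.5, 138.9]
tcp_rot: [-3.139, 0.008, -2.726]
ft_force: [0.5, -0.0, -1.5]
gripper_width: 0.45
grasp_force: 40.5
clock: 19.9
position: [533.5, 127.4, 133.7]
tcp_rot: [3.142, -0.001, -2.727]
ft_force: [1.4, -0.1, -0.1]
gripper_width: 0.448
grasp_force: 40.6
clock: 20.4
position: [595.0, 301.1, 132.5]
tcp_rot: [-3.141, 0.0, -2.724]
ft_force: [0.2, -1.0, -1.6]
gripper_width: 0.445
grasp_force: 40.6
clock: 20.7
position: [593.5, 295.4, 134.2]
tcp_rot: [-3.142, -0.0, -2.728]
ft_force: [-0.2, -0.3, -1.0]
gripper_width: 0.448
grasp_force: 40.6
(601,303.5):100 [-10.1   4.4  34.2]
now [593.5 295.4 134.2] F [-0.2 -0.3 -1. ] w 0.448 grip 40.58646281249821 t 20.7 yaw -2.728
```

View pics/w.png

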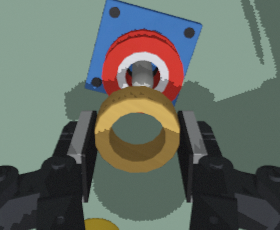

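The brass ring is held level, centred at crop (137,126). Now I'll lower it onto the pulley.

```bash
python3 -m inch '.35 -6 2 12 0;.35 -5 2 12 0;.35 0 0 10 0;.35 0 0 0 0;.35 0 0 0 0';python3 plan.py '(602,303.5):76'
```

```text
clock: 21.25
position: [602.1, 304.3, 99.5]
tcp_rot: [-3.141, -0.001, -2.727]
ft_force: [-0.7, 0.2, 0.1]
gripper_width: 0.447
grasp_force: 40.6
(602,303.5):76 [ 0.4 -0.7 23.5]
now [602.1 304.3  99.5] F [-0.7  0.2  0.1] w 0.447 grip 40.58519694954157 t 21.25 yaw -2.727
```

```bash
python3 -m inch '.35 0 0 8 0;.35 0 0 8 0;.35 0 0 5 0;.35 0 0 4 0;.35 0 0 0 0';python3 -m inch '.35 0 0 4 0;.35 0 0 4 0;.35 0 0 4 0;.35 0 0 4 0;.35 0 0 0 0';python3 plan.py '(602,303.5):54'
```

```text
clock: 21.75
position: [602.0, 304.3, 74.5]
tcp_rot: [-3.141, -0.001, -2.727]
ft_force: [0.3, -0.8, 0.1]
gripper_width: 0.446
grasp_force: 40.6
clock: 22.25
position: [601.9, 304.3, 58.5]
tcp_rot: [-3.141, -0.001, -2.727]
ft_force: [-0.1, -0.0, -1.0]
gripper_width: 0.451
grasp_force: 40.6
(602,303.5):54 [ 0.3 -0.8  4.5]
now [601.9 304.3  58.5] F [-0.1 -0.  -1. ] w 0.451 grip 40.58379728347063 t 22.25 yaw -2.727
```

```bash
python3 -m inch '.35 0 0 3 0;.35 0 0 2 0;.35 0 0 1 0;.35 0 0 0 0'; python3 -m inch '.7 0 0 0 0;.7 0 0 0 0;.7 0 0 0 0;.7 0 0 0 0'; python3 -m inch '.9 0 0 -20 0;.9 0 0 -30 0;.9 0 0 -20 0;.9 0 0 0 0;.9 0 0 0 0'; python3 plan.py gear:110;  python3 - <<'E'
from bench import cams
import cv2,numpy as np
a=cams.camera("wrist")["img"][130:330,130:430];b=cams.camera("side")["img"][90:150,180:260]
b=cv2.resize(b,None,fx=3.3,fy=3.3)[:200,:260]
cv2.imwrite("pics/blue.png",np.hstack([a[:b.shape[0]],b])[:,:,::-1])
E
```

```text
clock: 22.65
position: [602.4, 304.6, 53.9]
tcp_rot: [-3.142, 0.0, -2.727]
ft_force: [-1.3, -0.9, 3.2]
gripper_width: 0.445
grasp_force: 41.0
clock: 23.05
position: [602.3, 304.6, 53.2]
tcp_rot: [-3.142, -0.0, -2.727]
ft_force: [-0.0, 1.2, -0.8]
gripper_width: 0.697
grasp_force: 0.0
clock: 23.55
position: [602.3, 304.7, 123.6]
tcp_rot: [3.141, 0.001, -2.727]
ft_force: [0.1, 0.0, -0.3]
gripper_width: 0.901
grasp_force: 0.0
gear:110 [ 217.7 -138.8   13.4]
now [602.3 304.7 123.6] F [ 0.1  0.  -0.3] w 0.901 grip 0.0 t 23.55 yaw -2.727
```

View pics/blue.png

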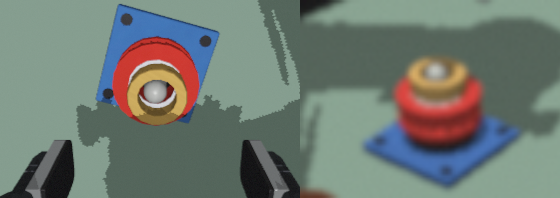

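The blue stack is complete and level, with the shaft centred in the brass ring in both views. Now the gear.

```bash
python3 -m inch '.95 36 -23 0 0;.95 36 -23 0 0;.95 36 -23 2 0;.95 36 -23 2 0;.95 36 -23 2 0';python3 -m inch '.95 37 -24 7 0;.95 0 0 0 0;.95 0 0 0 0;.95 0 0 0 0'; python3 plan.py gear:60 gear:10
```

```text
clock: 24.15
position: [482.3, 125.1, 116.2]
tcp_rot: [-3.141, -0.002, -2.727]
ft_force: [0.3, -0.3, -0.1]
gripper_width: 0.948
grasp_force: 0.0
clock: 24.55
position: [460.3, 90.3, 110.2]
tcp_rot: [-3.141, 0.0, -2.727]
ft_force: [0.8, 1.0, -0.2]
gripper_width: 0.948
grasp_force: 0.0
gear:60 [ 1.3  0.2 50.2]
gear:10 [ 0.  0. 50.]
now [460.3  90.3 110.2] F [ 0.8  1.  -0.2] w 0.948 grip 0.0 t 24.55 yaw -2.727
```

```bash
python3 -m inch '.95 2 0 25 0;.95 0 0 30 0;.95 0 0 25 0;.95 0 0 15 0;.95 0 0 0 0';python3 -m inch '.95 0 0 4 0;.95 0 0 0 0;.95 0 0 0 0'; python3 -m inch '.5 0 0 0 0;.5 0 0 0 0;.5 0 0 0 0;.5 0 0 0 0;.5 0 0 0 0' 50; python3 plan.py gear:10
```

```text
clock: 25.05
position: [457.2, 89.1, 13.0]
tcp_rot: [-3.141, -0.005, -2.726]
ft_force: [0.5, 0.5, -0.1]
gripper_width: 0.95
grasp_force: 0.0
clock: 25.35
position: [458.5, 89.6, 12.0]
tcp_rot: [3.141, 0.001, -2.727]
ft_force: [-0.2, -0.1, -0.4]
gripper_width: 0.952
grasp_force: 0.0
clock: 25.85
position: [458.4, 89.5, 12.3]
tcp_rot: [3.141, 0.002, -2.726]
ft_force: [-1.4, 0.4, 7.8]
gripper_width: 0.666
grasp_force: 51.7
gear:10 [-0.8  0.2  2.3]
now [458.4  89.5  12.3] F [-1.4  0.4  7.8] w 0.666 grip 51.65601296466775 t 25.85 yaw -2.726
```

```bash
python3 -m inch '.5 0 0 -20 0;.5 0 0 -30 0;.5 0 0 -35 0;.5 0 0 -30 0;.5 0 0 0 0';python3 -m inch '.5 .6 -45 0 0;.5 .6 -45 0 0;.5 .6 -45 0 0;.5 .6 -45 0 0;.5 .6 -45 0 0';python3 -m inch '.5 .6 -45 0 0;.5 .6 -45 0 0;.5 .6 -45 0 0;.5 .6 -45 0 0;.5 0 0 0 0';python3 -m inch '.5 0 0 0 0;.5 0 0 0 0;.5 0 0 0 0'; python3 plan.py '(617.7,-284.4):95'
python3 - <<'E'
from loc import *
from bench import r,cams
from scipy.spatial.transform import Rotation as R
s=r.get_state(); c=cams.camera("wrist"); M=R.from_euler("xyz",s["tcp_rot"]); p=s["position"]
# compare image with predicted gear outline: dark grey pixels bounds along centre column
f=c["img"].astype(int)
col=f[120:380:4,287]; print([tuple(map(int,q)) for q in col])
for x in(0,4):
    print(x,[np.round(proj(c,M.apply([[x+e,0,-3.7]])+p)[0]).tolist() for e in(30,13,-13,-30)])
cv2.imwrite("pics/yg.png",c["img"][:,:,::-1])
E
```

```text
clock: 26.35
position: [459.9, 90.2, 130.3]
tcp_rot: [3.141, 0.007, -2.726]
ft_force: [0.6, -0.2, -2.7]
gripper_width: 0.662
grasp_force: 56.2
clock: 26.85
position: [545.5, -119.7, 125.2]
tcp_rot: [3.141, -0.001, -2.727]
ft_force: [1.0, 0.3, -1.9]
gripper_width: 0.665
grasp_force: 56.2
clock: 27.35
position: [616.5, -288.3, 123.8]
tcp_rot: [3.141, -0.002, -2.731]
ft_force: [-0.9, 1.3, -3.1]
gripper_width: 0.659
grasp_force: 56.3
clock: 27.65
position: [615.8, -282.6, 126.1]
tcp_rot: [3.141, -0.0, -2.726]
ft_force: [-0.7, -0.0, -3.9]
gripper_width: 0.666
grasp_force: 56.3
(617.7,-284.4):95 [-1.1 -2.4 31.1]
now [ 615.8 -282.6  126.1] F [-0.7 -0.  -3.9] w 0.666 grip 56.257354016415775 t 27.65 yaw -2.726
[(128, 151, 137), (128, 151, 137), (127, 150, 136), (128, 151, 137), (127, 151, 137), (126, 150, 136), (128, 151, 138), (127, 151, 137), (194, 161, 48), (230, 204, 67), (230, 204, 66), (230, 204, 67), (230, 203, 66), (230, 201, 66), (230, 201, 66), (230, 202, 65), (231, 202, 68), (230, 201, 64), (230, 201, 66), (94, 96, 94), (94, 95, 94), (77, 77, 76), (77, 78, 77), (46, 46, 48), (48, 49, 49), (43, 44, 46), (92, 93, 99), (92, 92, 98), (109, 109, 116), (90, 92, 97), (91, 92, 98), (92, 94, 99), (94, 96, 101), (91, 92, 99), (91, 93, 98), (80, 96, 85), (79, 96, 86), (79, 96, 86), (78, 95, 85), (80, 97, 87), (79, 96, 86), (80, 97, 88), (75, 90, 81), (37, 37, 40), (38, 39, 41), (35, 37, 41), (35, 36, 38), (50, 52, 53), (55, 54, 58), (58, 58, 63), (55, 56, 61), (57, 56, 61), (55, 57, 60), (54, 56, 59), (56, 56, 59), (80, 97, 87), (81, 98, 87), (77, 95, 84), (80, 96, 85), (79, 96, 87), (79, 96, 87), (81, 95, 86), (81, 97, 88), (78, 96, 85), (92, 19, 17)]
0 [[285.0, 227.0], [285.0, 263.0], [285.0, 313.0], [285.0, 342.0]]
4 [[285.0, 219.0], [285.0, 255.0], [285.0, 305.0], [285.0, 336.0]]
```

The gear's in-hand offset is about 1–2 mm. Descending over the yellow shaft.

```bash
python3 -m inch '.5 -1 -2 15 0;.5 0 0 15 0;.5 0 0 10 0;.5 0 0 5 0;.5 0 0 0 0';python3 -m inch '.5 0 0 4 0;.5 0 0 4 0;.5 0 0 3 0;.5 0 0 0 0;.5 0 0 0 0'; python3 plan.py '(617.2,-284.6):21'
```

```text
clock: 28.2
position: [617.2, -284.9, 79.7]
tcp_rot: [3.14, -0.002, -2.727]
ft_force: [-0.7, 0.2, -2.5]
gripper_width: 0.664
grasp_force: 56.2
clock: 28.7
position: [617.9, -285.2, 70.4]
tcp_rot: [-3.141, 0.0, -2.727]
ft_force: [1.1, 0.5, -2.8]
gripper_width: 0.657
grasp_force: 56.3
(617.2,-284.6):21 [ 0.4  0.9 49.4]
now [ 617.9 -285.2   70.4] F [ 1.1  0.5 -2.8] w 0.657 grip 56.27321611857042 t 28.7 yaw -2.727
```

```bash
python3 -m inch '.5 0 0 10 0;.5 0 0 10 0;.5 0 0 10 0;.5 0 0 10 0;.5 0 0 0 0';python3 -m inch '.5 0 0 5 0;.5 0 0 2 0;.5 0 0 2 0;.5 0 0 1 0;.5 0 0 0 0'; python3 plan.py '(617.2,-284.6):20'
```

```text
clock: 29.2
position: [616.5, -284.8, 27.8]
tcp_rot: [3.139, -0.003, -2.727]
ft_force: [-0.2, 0.0, -3.5]
gripper_width: 0.663
grasp_force: 56.2
clock: 29.7
position: [618.0, -285.2, 20.6]
tcp_rot: [-3.141, 0.0, -2.727]
ft_force: [-0.2, 0.2, -1.9]
gripper_width: 0.66
grasp_force: 56.3
(617.2,-284.6):20 [0.5 0.9 0.6]
now [ 618.  -285.2   20.6] F [-0.2  0.2 -1.9] w 0.66 grip 56.275591815356165 t 29.7 yaw -2.727
```

```bash
python3 -m inch '.5 0 0 1 0;.5 0 0 0.5 0;.5 0 0 0 0'; python3 -m inch '.9 0 0 0 0;.9 0 0 0 0;.9 0 0 0 0;.9 0 0 0 0'; python3 -m inch '.9 0 0 -20 0;.9 0 0 -30 0;.9 0 0 -40 0;.9 0 0 -20 0;.9 0 0 0 0'; python3 plan.py bearing:100
```

```text
clock: 30.0
position: [618.1, -285.2, 20.4]
tcp_rot: [-3.141, 0.001, -2.726]
ft_force: [-4.1, 2.9, 7.5]
gripper_width: 0.662
grasp_force: 57.4
clock: 30.4
position: [618.0, -285.2, 18.8]
tcp_rot: [-3.141, 0.0, -2.727]
ft_force: [0.1, 1.1, 0.2]
gripper_width: 0.903
grasp_force: 0.0
clock: 30.9
position: [620.1, -285.8, 133.1]
tcp_rot: [-3.137, 0.005, -2.726]
ft_force: [0.8, -0.0, 0.2]
gripper_width: 0.9
grasp_force: 0.0
bearing:100 [-83.7 174.4  32.7]
now [ 620.1 -285.8  133.1] F [ 0.8 -0.   0.2] w 0.9 grip 0.0 t 30.9 yaw -2.726
```

```bash
python3 -m inch '.85 -21 43 5 0;.85 -21 43 5 0;.85 -21 43 5 0;.85 -21 43 5 0;.85 0 0 0 0';python3 -m inch '.85 0 0 0 0;.85 0 0 0 0;.85 0 0 0 0'; python3 plan.py bearing:60 bearing:11
```

```text
clock: 31.4
position: [625.1, -88.9, 107.4]
tcp_rot: [3.141, -0.001, -2.722]
ft_force: [0.3, -0.4, -0.7]
gripper_width: 0.851
grasp_force: 0.0
clock: 31.7
position: [625.3, -95.1, 108.6]
tcp_rot: [3.142, -0.0, -2.728]
ft_force: [-0.6, -0.1, 0.4]
gripper_width: 0.854
grasp_force: 0.0
bearing:60 [-2.1  1.9 48.6]
bearing:11 [-0. -0. 49.]
now [625.3 -95.1 108.6] F [-0.6 -0.1  0.4] w 0.854 grip 0.0 t 31.7 yaw -2.728
```

```bash
python3 -m inch '.85 -1 2 30 0;.85 0 0 30 0;.85 0 0 23 0;.85 0 0 10 0;.85 0 0 0 0';python3 -m inch '.85 0 0 3 0;.85 0 0 0 0;.85 0 0 0 0'; python3 -m inch '.45 0 0 0 0;.45 0 0 0 0;.45 0 0 0 0;.45 0 0 0 0;.45 0 0 0 0' 50; python3 plan.py bearing:10;python3 -m inch '.45 0 0 -20 0;.45 0 0 -30 0;.45 0 0 -35 0;.45 0 0 -30 0;.45 0 0 0 0'; python3 -m inch '.45 0 0 0 0;.45 0 0 0 0'; python3 plan.py '(617.5,-284.8):110'
```

```text
clock: 32.2
position: [624.6, -92.7, 14.4]
tcp_rot: [3.141, -0.003, -2.728]
ft_force: [-0.7, -1.2, -0.1]
gripper_width: 0.85
grasp_force: 0.0
clock: 32.5
position: [626.3, -91.7, 13.9]
tcp_rot: [-3.141, 0.002, -2.727]
ft_force: [-0.5, 0.6, -0.4]
gripper_width: 0.852
grasp_force: 0.0
clock: 33.0
position: [626.1, -91.6, 14.3]
tcp_rot: [-3.141, 0.001, -2.726]
ft_force: [-2.4, 0.5, 7.9]
gripper_width: 0.574
grasp_force: 50.1
bearing:10 [ 0.  -1.   4.3]
now [626.1 -91.6  14.3] F [-2.4  0.5  7.9] w 0.574 grip 50.090919993817806 t 33.0 yaw -2.726
clock: 33.5
position: [628.3, -91.5, 133.0]
tcp_rot: [-3.139, 0.008, -2.726]
ft_force: [0.7, -0.4, -0.8]
gripper_width: 0.569
grasp_force: 51.9
clock: 33.7
position: [624.6, -91.6, 126.7]
tcp_rot: [3.141, -0.002, -2.727]
ft_force: [-0.7, 0.2, -1.1]
gripper_width: 0.573
grasp_force: 51.9
(617.5,-284.8):110 [  84.3 -174.    16.7]
now [624.6 -91.6 126.7] F [-0.7  0.2 -1.1] w 0.573 grip 51.89186995849013 t 33.7 yaw -2.727
```

```bash
python3 -m inch '.45 21 -43 0 0;.45 21 -43 0 0;.45 21 -44 0 0;.45 21 -44 0 0;.45 0 0 0 0';python3 -m inch '.45 0 0 10 0;.45 0 0 8 0;.45 0 0 0 0;.45 0 0 0 0;.45 0 0 0 0'; python3 plan.py '(617.8,-284.8):90'
```

```text
clock: 34.2
position: [616.9, -289.9, 125.4]
tcp_rot: [3.14, -0.003, -2.732]
ft_force: [-0.5, 0.9, -0.9]
gripper_width: 0.573
grasp_force: 52.1
clock: 34.7
position: [619.3, -283.9, 110.1]
tcp_rot: [-3.141, 0.0, -2.725]
ft_force: [-0.6, -0.4, -0.8]
gripper_width: 0.573
grasp_force: 52.1
(617.8,-284.8):90 [ 1.7 -0.3 20.1]
now [ 619.3 -283.9  110.1] F [-0.6 -0.4 -0.8] w 0.573 grip 52.06342689692974 t 34.7 yaw -2.725
```

```bash
python3 -m inch '.45 1.5 0 10 0;.45 0 0 10 0;.45 0 0 5 0;.45 0 0 5 0;.45 0 0 0 0';python3 -m inch '.45 0 0 4 0;.45 0 0 4 0;.45 0 0 4 0;.45 0 0 0 0;.45 0 0 0 0';  python3 plan.py '(617.8,-284.8):38'
```

```text
clock: 35.2
position: [616.9, -285.3, 78.7]
tcp_rot: [3.141, -0.001, -2.727]
ft_force: [-0.3, 0.4, -0.9]
gripper_width: 0.572
grasp_force: 52.1
clock: 35.7
position: [617.4, -285.4, 67.7]
tcp_rot: [3.142, -0.0, -2.727]
ft_force: [0.6, -0.4, -0.7]
gripper_width: 0.572
grasp_force: 52.1
(617.8,-284.8):38 [-0.6  0.3 29.7]
now [ 617.4 -285.4   67.7] F [ 0.6 -0.4 -0.7] w 0.572 grip 52.06626830622554 t 35.7 yaw -2.727
```

```bash
python3 -m inch '.45 0 0 8 0;.45 0 0 8 0;.45 0 0 6 0;.45 0 0 3 0;.45 0 0 0 0';python3 -m inch '.45 0 0 2 0;.45 0 0 2 0;.45 0 0 1 0;.45 0 0 0 0'; python3 plan.py '(617.8,-284.8):38'
```

```text
clock: 36.2
position: [617.0, -285.3, 41.9]
tcp_rot: [3.141, -0.001, -2.727]
ft_force: [0.0, -1.1, -1.0]
gripper_width: 0.573
grasp_force: 52.1
clock: 36.6
position: [617.6, -285.3, 38.4]
tcp_rot: [-3.141, 0.0, -2.727]
ft_force: [-1.7, 2.0, 3.1]
gripper_width: 0.573
grasp_force: 52.5
(617.8,-284.8):38 [-0.4  0.4  0.4]
now [ 617.6 -285.3   38.4] F [-1.7  2.   3.1] w 0.573 grip 52.492215782403946 t 36.6 yaw -2.727
```

Contact came at the expected height. I'll release, retreat and take the final look.

```bash
python3 -m inch '.9 0 0 0 0;.9 0 0 0 0;.9 0 0 0 0;.9 0 0 0 0'; python3 -m inch '.9 0 0 -20 0;.9 0 0 -30 0;.9 0 0 -40 0;.9 0 0 -40 0;.9 0 0 0 0'; python3 -m inch '.9 -30 40 0 0;.9 -30 40 0 0;.9 -30 40 0 0;.9 0 0 0 0;.9 0 0 0 0'; python3 - <<'E'
from bench import cams
import cv2,numpy as np
s=cams.camera("scene")["img"];d=cams.camera("side")["img"]
cr=lambda im,x,y:cv2.resize(im[y-33:y+33,x-44:x+44],(400,300),interpolation=cv2.INTER_CUBIC)
cv2.imwrite("pics/end.png",np.vstack([np.hstack([cr(s,152,210),cr(s,409,270)]),np.hstack([cr(d,446,250),cr(d,222,125)])])[:,:,::-1])
E
```

```text
clock: 37.0
position: [617.5, -285.4, 37.8]
tcp_rot: [-3.142, 0.0, -2.727]
ft_force: [0.8, -0.2, 0.9]
gripper_width: 0.901
grasp_force: 0.0
clock: 37.5
position: [620.6, -286.5, 174.8]
tcp_rot: [-3.134, 0.008, -2.726]
ft_force: [0.9, -0.0, -0.1]
gripper_width: 0.901
grasp_force: 0.0
clock: 38.0
position: [651.7, -137.7, 167.7]
tcp_rot: [3.142, -0.0, -2.724]
ft_force: [-0.8, -0.3, 0.9]
gripper_width: 0.902
grasp_force: 0.0
```

View pics/end.png

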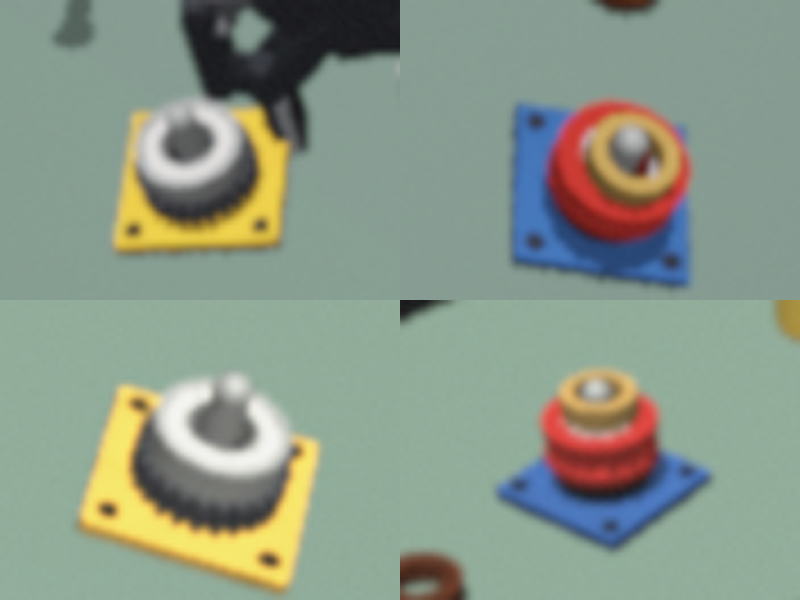

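Both stacks stand flat and fully down on their shafts, so I'm handing the job in.

```bash
python3 -c "
from bench import r
print(r.job_done())"
```

```text
the job is handed in; nothing more can be done
None
```

I built both shafts in the required order and handed the job in at about 38 s; the final pictures show every part flat and fully down, but no verdict was returned, and I did not re-measure the old bearing and sockets at the end.

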